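# Gauge the wide sample jar in the bench caliper

## Robot

A 6-joint arm with a two-finger parallel gripper is mounted at the origin on the work surface. World frame = base frame: x ahead of the robot, y to its left, z up, the work surface at z = 0. Lengths are in m, angles in rad, forces in N, time in s.
With the tool pointing down it reaches from about 0.35 to 0.775 m from the base axis. Payload 5.5 kg.
Tool frame: the origin (TCP) lies midway between the tips of the shut fingers; the grasp point (between the pads) lies 19 mm behind it; z points along the fingers, y is the line along which they close (so a half turn about z gives the same grasp; the last joint's range is limited). The gripper opens to 85 mm and grips with 20 to 120 N. Pads are 22 mm wide; open, the fingers measure 114 mm over their backs; the gripper's body (76 mm by 85 mm) begins 54 mm behind the grasp point. The pads swing forward as they close: fully open they stand 13 mm farther back than shut.
Start: joints at [-1.304, 0.313, 0.046, 1.304, 0, 1.431], TCP at [0.228, -0.528, 0.231] pointing down, gripper open.
Joint ranges: [-2.76, 2.76], [-0.86, 1.69], [-1.03, 1.26], [-2.2, 2.34], [-1.47, 1.5], [-3.14, 3.14]. Speed limits (rad/s): [2.57, 2.57, 3.14, 3.14, 3.14, 3.14].

## Interface

Orientations are given as a unit quaternion [w, x, y, z].
In Python, from workcell import telemetry, imaging, env gives the robot as it stands. The module is installed in compiled form; this text tells all that it offers.
- The arm moves only by the tool step_arm, never from a script. Its argument "moves" is a list of rows, each a list of 3 entries, a list of its own where there are three numbers: the shift along the tool's x, y, z in mm, then the turn, a rotation vector about the tool's x, y, z in rad, then the finger opening in mm, from 0 to 85.4. A call has 1 to 8 rows; each row is the pose to reach, as a shift and turn from the pose commanded when the call began, along the tool's axes at that moment; what a row does not reach only later rows make up. A row lasts 1/12 s, in which the tool goes at most 41.7 mm and 7.16 degrees, less where a joint would pass 70% of its speed; a pose out of reach is approached as far as the arm can. A call with a gripper value outside its range is refused whole. The fingers move at their own pace and stop on an object; "grip_force" is the grip in N (left out, the last holds). Time passes only in rows, so rows that repeat a pose let the fingers close. It gives the time, the measured TCP pose, the force, the opening and the grip force at its end, in the units of the state.
- telemetry.get_state(): the state, without advancing time (a new reading comes with each control period).
- imaging.read_camera(name): name is "scene" or "top"; returns the picture (384x512x3 uint8, red, green, blue); there is no depth.
- imaging.camera_params(name): a dict with "camera_matrix" (3x3 intrinsics, pixels), "D" ([k1, k2, p1, p2, k3] as OpenCV has them; the pictures are not rectified), "pose" (4x4, takes a point from camera to world coordinates). Camera axes: x right, y up, looking along -z (the intrinsics and any distortion apply to the point x, -y, -z); pixel columns grow to the right and rows downward; lengths in m; the calibration is good to about 2 mm. A picture is of the moment at which its call begins. camera_params takes no time and is no camera call.
- env.hand_in(): hands the job in; it is judged then, once.
The state is a dict: "clock": time; "joint_pos": joint angles; "qvel": joint speeds; "tau": joint torques, N m; "tcp_pos": TCP position; "orientation": TCP orientation; "wrist_force": force on the tool from outside, world axes, zero at the start; "ft_torque": the same for the moment, N m; "finger_gap": finger opening in m; "grip_force": force on a finger pad.
Only numpy, scipy, OpenCV 4.12 (cv2) and the standard library are available. Lean on these libraries where they do the work, as an engineer would, in place of code of your own. Each camera call takes 0.05 s, during which the arm holds its last target. There are 200 camera calls.

## Task

Check whether the wide sample jar will fit its rack: of the three white screw-cap jars on the bench, stand the widest upright on the base plate of the bench caliper, midway across and between the open jaws, and let go of it. Then push the caliper's sliding jaw shut by its thumb tab, gently, until both jaws bear on the jar and the sprung tab gives by several millimetres, and take the hand away, leaving the jar upright between the closed jaws.

Things in the scene. Friction and masses are not known exactly. Their poses are not given: they have to be found in the camera images.
- jar: The widest of three white screw-cap plastic jars with grey lids: a straight upright cylinder 44 mm in diameter and 85 mm high (the other two, not listed, are 28 to 30 mm in diameter), about 0.18 kg. It can be gripped across anywhere on its side. Origin at the centre of its underside, z up.
- caliper: Bench caliper, fixed. Origin: on the fixed jaw's face, mid-width of the jar's place, at bench level. x runs along the beam from sliding to fixed jaw, z up. Base plate x -270..35, y -50..75 mm, top 8 mm up; the jar stands on it at y = 0, x < 0. Fixed jaw: dark steel block x 0..18, y -22..67 mm, top 45 mm above the bench. Steel beam along y = 60 mm, 14 mm wide, top 28 mm up; the jaw's display box over it reaches 44 mm.
- jaw: Sliding jaw, dark steel block 18 x 89 mm, top 45 mm above the bench, axes as the caliper's. Origin on its face, 8 mm above the bench: its x in the caliper's frame is minus the jaw opening (85 to 115 mm at the start, 0 shut). Slides along x with 2 N friction, stays where left. A bar 26 mm wide, top 30 mm above the bench, runs 102 mm back from the face and carries the tab.
- tab_top (a point): Centre of the top of the sliding jaw's black thumb tab, 85 mm above the bench, 75 mm behind (-x of) the jaw face: a fin 12 mm thick along x, 24 wide, free above 30 mm; push or pinch it. Pushed to +x it carries the jaw; once the jaw is stopped it gives on a spring, 2 N at first plus 0.5 N per mm, hard stop at 14 mm (9 N). Force on the jar is this less 2 N. It springs back on release.
There are look-alikes about, which are no part of the job. Leave any yellow look-alike of the jar alone.

How it is judged:
By the outcome, as a careful person would: the job done as asked, in the order asked, and still so for the second after the job is handed in, with the robot touching nothing.
It also fails if it takes over 51 s, if anything falls off the work surface, if the arm or the gripper's body presses on something with over 40 N, if the wrist force passes 120 N, or if a joint passes its speed limit or range.

## Working session

There is one attempt and no reset: what is moved stays moved. The work goes in short steps, Python scripts to look and compute and a tool call to move; the robot and the scene stay as the last step left them, time stands still between calls to the robot, and variables do not carry over. Pictures are saved under pics/ and viewed, at most 10 in all, crops included, and the job is handed in when it is done.

Besides the shell and the picture viewer there is one more tool, called by a JSON object that holds its "api" and its "payload". step_arm: Moves the arm, as the interface text tells. Its arguments: {"type":"object","properties":{"moves":{"type":"array"},"grip_force":{"type":"number"}},"required":["moves"]}

```bash
mkdir -p pics; cat > h.py <<'E'
import numpy as np, cv2
from workcell import telemetry, imaging, env
def grab(n,f=None):
    im=imaging.read_camera(n)
    if f: cv2.imwrite('pics/'+f,im[:,:,::-1])
    return im
def ray(n,uv):
    p=imaging.camera_params(n);K=np.array(p['camera_matrix'],float);D=np.array(p['D'],float)
    q=cv2.undistortPoints(np.array(uv,float).reshape(-1,1,2),K,D).reshape(-1,2)
    T=np.array(p['pose']);d=np.c_[q[:,0],-q[:,1],-np.ones(len(q))]@T[:3,:3].T
    return T[:3,3],d
def onz(n,uv,z):
    o,d=ray(n,uv);return o+d*((z-o[2])/d[:,2])[:,None]
def proj(n,P):
    p=imaging.camera_params(n);T=np.array(p['pose']);c=(np.atleast_2d(P)-T[:3,3])@T[:3,:3]
    c=c*[1,-1,-1]
    return cv2.projectPoints(c.reshape(-1,1,3),np.zeros(3),np.zeros(3),np.array(p['camera_matrix'],float),np.array(p['D'],float))[0].reshape(-1,2)
E
python3 - <<'E'
from h import *
for n in('scene','top'):
    im=grab(n,n+'0.png');p=imaging.camera_params(n);print(n,np.round(p['pose'],3).tolist(),np.round(p['camera_matrix'],1).tolist(),p['D'])
print(telemetry.get_state())
a,b=[cv2.imread('pics/%s0.png'%n) for n in('scene','top')]
E
```

```text
scene [[-0.636, -0.646, 0.422, 0.81], [0.772, -0.535, 0.344, 0.358], [0.004, 0.544, 0.839, 0.65], [0.0, 0.0, 0.0, 1.0]] [[437.7, 0.0, 256.7], [0.0, 437.7, 189.5], [0.0, 0.0, 1.0]] [-0.16902954  0.          0.          0.          0.        ]
top [[0.041, 0.977, -0.21, 0.388], [-0.999, 0.042, -0.003, 0.101], [0.006, 0.21, 0.978, 0.822], [0.0, 0.0, 0.0, 1.0]] [[448.3, 0.0, 249.8], [0.0, 448.3, 187.7], [0.0, 0.0, 1.0]] [-0.02442073  0.          0.          0.          0.        ]
{'clock': 0.1, 'joint_pos': array([-1.30359856e+00,  3.13909749e-01,  4.50871188e-02,  1.30359073e+00,
       -6.83077916e-06,  1.43117807e+00]), 'qvel': array([-1.78632569e-06, -7.57416563e-04,  3.92051708e-03,  4.49049939e-04,
        3.74633822e-04, -4.02522914e-04]), 'tau': array([ 1.58965020e-03, -4.81730139e+01,  2.99241167e+01,  1.28676044e-02,
       -1.60422178e-04,  2.38392580e-06]), 'tcp_pos': array([ 0.22737874, -0.52763822,  0.23050465]), 'orientation': array([-8.06652933e-04,  9.79383500e-01,  2.02008185e-01, -5.49484501e-05]), 'wrist_force': array([ 0.48106811, -0.29175823,  0.80871816]), 'ft_torque': array([-0.00322739, -0.00404977,  0.03081503]), 'grip_force': 0.0, 'finger_gap': 0.0848635076431728}
```

View pics/scene0.png

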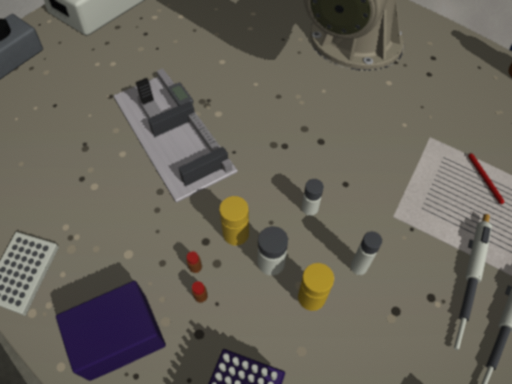

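View pics/top0.png

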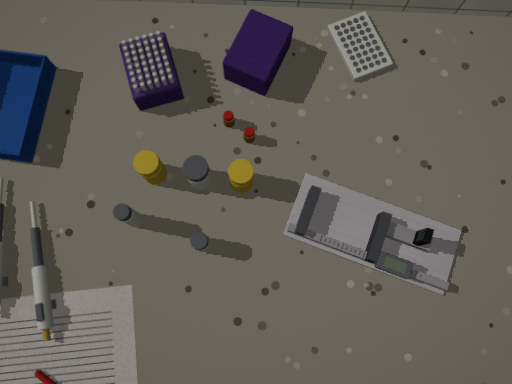

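The scene view shows these candidates:
- **Wide white jar with grey lid:** scene (272,250), top (196,168). This is my choice.
- **Narrow white jars:** top (123,212) and (200,241).
- **Yellow look-alikes:** top (150,165) and (241,175).

The caliper's fixed jaw is at top (308,210), the sliding jaw at (378,237) and the tab at (424,236). I'll check both in a close crop.

```bash
python3 - <<'E'
from h import *
b=cv2.imread('pics/top0.png');c=b[130:300,110:470];cv2.imwrite('pics/crop.png',cv2.resize(c,None,fx=2.2,fy=2.2,interpolation=cv2.INTER_CUBIC))
hsv=cv2.cvtColor(b,cv2.COLOR_BGR2HSV)
m=((b.max(2)<112)).astype(np.uint8);m=cv2.morphologyEx(m,cv2.MORPH_OPEN,np.ones((3,3)))
n,l,s,ce=cv2.connectedComponentsWithStats(m)
for i in range(1,n):
    x,y,w,h,a=s[i]
    if a>80 and 100<x<470 and 130<y<300: 
        r=cv2.minAreaRect(np.argwhere(l==i)[:,::-1].astype(np.float32)); print(s[i],ce[i].round(1),[np.round(t,1) for t in r])
E
```

```text
[ 293  186   46   58 1619] [316.1 214.6] [array([317.5, 214.3]), array([34.1, 52.9]), np.float64(20.6)]
```

View pics/crop.png

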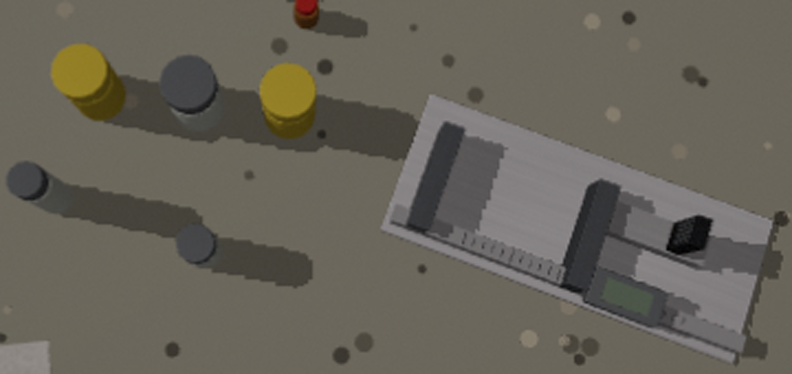

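The crop confirms that the wide jar's lid at crop (189,83) is about 1.5 times the width of the narrow ones. It also shows the fixed jaw at (437,177), the sliding jaw at (592,235) and the tab at (690,233).

```bash
cat > meas.py <<'E'
from h import *
f=lambda *q:np.array(q,float)/2.2+[110,130]-0.27
lid=onz('top',f([189,83],[163,83],[216,83],[81,72],[288,90],[27,181],[196,244]),.085)
print('lid,l,r,yel,yel,narrow',(lid*1000).round(0)[:,:2].tolist())
print('top scene lid',(onz('scene',[[272.5,240]],.085)*1000).round())
c=onz('top',f([430,95],[773,219],[738,362],[382,229]),.008)*1000
print('plate',c[:,:2].round().tolist(),[np.linalg.norm(c[i]-c[i-1]).round() for i in range(4)])
# fit: caliper coords corners (35,-50),(-270,-50),(-270,75),(35,75)
A=np.array([[35,-50],[-270,-50],[-270,75],[35,75]],float);B=c[:,:2]
a0=A.mean(0);b0=B.mean(0);H=(A-a0).T@(B-b0);U,S,V=np.linalg.svd(H);R=(U@V).T
t=b0-R@a0;print('R',R.round(3).tolist(),'origin',t.round(1),'yaw',np.degrees(np.arctan2(R[1,0],R[0,0])),'res',(A@R.T+t-B).round(1).tolist())
inv=lambda P:((P[:,:2]*1000-t)@R).round(1).tolist()
print('jaw tops fixed: ',inv(onz('top',f([444,123],[464,127],[427,230],[408,227]),.045)))
print('sliding',inv(onz('top',f([597,180],[620,186],[582,290],[561,285]),.045)))
print('tab',inv(onz('top',f([682,216],[712,216],[697,250],[668,247]),.085)))
E
python3 meas.py
```

```text
lid,l,r,yel,yel,narrow [[577.0, 196.0], [576.0, 216.0], [578.0, 175.0], [582.0, 280.0], [575.0, 120.0], [495.0, 313.0], [454.0, 183.0]]
top scene lid [[578. 199.  85.]]
plate [[595.0, 1.0], [501.0, -287.0], [383.0, -252.0], [479.0, 39.0]] [np.float64(122.0), np.float64(303.0), np.float64(123.0), np.float64(307.0)]
R [[0.31, -0.951], [0.951, 0.31]] origin [537.8 -17.3] yaw 71.93620281040235 res [[1.3, -0.3], [0.9, -2.0], [-0.3, 1.7], [-1.8, 0.5]]
jaw tops fixed:  [[18.2, -20.3], [2.0, -22.8], [2.9, 66.3], [17.7, 69.3]]
sliding [[-111.7, -19.0], [-130.4, -20.8], [-126.1, 68.4], [-109.5, 70.4]]
tab [[-171.0, -5.0], [-192.4, -13.0], [-188.7, 15.7], [-167.5, 21.2]]
```

```bash
cat > go.py <<'E'
# usage: go.py x y z [yaw of tool y, deg]
from h import *; import sys
from scipy.spatial.transform import Rotation as Ro
s=telemetry.get_state();w,x,y,z=s['orientation'];R0=Ro.from_quat([x,y,z,w])
p=np.array(sys.argv[1:4],float);yaw=np.radians(float(sys.argv[4]) if len(sys.argv)>4 else -18.06)
ty=np.array([np.cos(yaw),np.sin(yaw),0]);tz=np.array([0,0,-1.]);R1=Ro.from_matrix(np.c_[np.cross(ty,tz),ty,tz])
print('shift',R0.inv().apply(p-s['tcp_pos']*1000).round(1),'turn',(R0.inv()*R1).as_rotvec().round(3),'at',(s['tcp_pos']*1000).round(1),'F',s['wrist_force'].round(1),'t',s['clock'],s['finger_gap'])
E
python3 go.py 577 197 200
```

```text
shift [ 607.8 -527.1   31.5] turn [-0.001 -0.001 -0.849] at [ 227.4 -527.6  230.5] F [ 0.5 -0.3  0.8] t 0.1 0.0848635076431728
```

{"api": "step_arm", "payload": {"moves": [[[608, -527, 0], [0, 0, -0.849], 85], [[608, -527, 0], [0, 0, -0.849], 85], [[608, -527, 0], [0, 0, -0.849], 85], [[608, -527, 0], [0, 0, -0.849], 85], [[608, -527, 0], [0, 0, -0.849], 85], [[608, -527, 0], [0, 0, -0.849], 85], [[608, -527, 0], [0, 0, -0.849], 85], [[608, -527, 0], [0, 0, -0.849], 85]]}}

```text
clock: 0.77
tcp_pos: [0.3726, -0.2259, 0.2311]
orientation: [-0.0, 0.808, 0.589, -0.0]
wrist_force: [0.8, -0.1, -0.1]
finger_gap: 0.0853
grip_force: 0.0
```

```bash
python3 go.py 577 197 200
```

```text
shift [465.2  65.1  31.1] turn [-0.    -0.     0.004] at [ 372.6 -225.9  231.1] F [ 0.8 -0.1 -0.1] t 0.7667 0.08528074010957529
```

{"api": "step_arm", "payload": {"moves": [[[465, 65, 31], [0, 0, 0], 85], [[465, 65, 31], [0, 0, 0], 85], [[465, 65, 31], [0, 0, 0], 85], [[465, 65, 31], [0, 0, 0], 85], [[465, 65, 31], [0, 0, 0], 85], [[465, 65, 31], [0, 0, 0], 85], [[465, 65, 31], [0, 0, 0], 85], [[465, 65, 31], [0, 0, 0], 85]]}}

```text
clock: 1.43
tcp_pos: [0.5185, 0.0732, 0.2089]
orientation: [-0.0, 0.809, 0.588, -0.0]
wrist_force: [0.3, -1.4, 0.5]
finger_gap: 0.085
grip_force: 0.0
```

```bash
python3 go.py 577 197 200
```

```text
shift [135.8  17.3   8.9] turn [-0.     0.     0.001] at [518.5  73.2 208.9] F [ 0.3 -1.4  0.5] t 1.4333 0.08495123530663655
```

{"api": "step_arm", "payload": {"moves": [[[136, 17, 9], [0, 0, 0], 85], [[136, 17, 9], [0, 0, 0], 85], [[136, 17, 9], [0, 0, 0], 85], [[136, 17, 9], [0, 0, 0], 85], [[136, 17, 9], [0, 0, 0], 85], [[136, 17, 9], [0, 0, 0], 85]]}}

```text
clock: 1.93
tcp_pos: [0.5759, 0.1953, 0.1993]
orientation: [-0.0, 0.809, 0.588, -0.001]
wrist_force: [-0.5, -0.8, 0.2]
finger_gap: 0.0848
grip_force: 0.0
```

```bash
python3 go.py 577 197 200; python3 -c "
from h import *
a=grab('scene');b=grab('top')
cv2.imwrite('pics/above.png',np.hstack([cv2.resize(x[:,:,::-1],(400,400)) for x in (a[150:350,170:370],b[70:270,100:300])]))"
```

```text
shift [ 2.   0.5 -0.7] turn [-0.002  0.002  0.002] at [575.9 195.3 199.3] F [-0.5 -0.8  0.2] t 1.9333 0.08483738441334271
```

View pics/above.png

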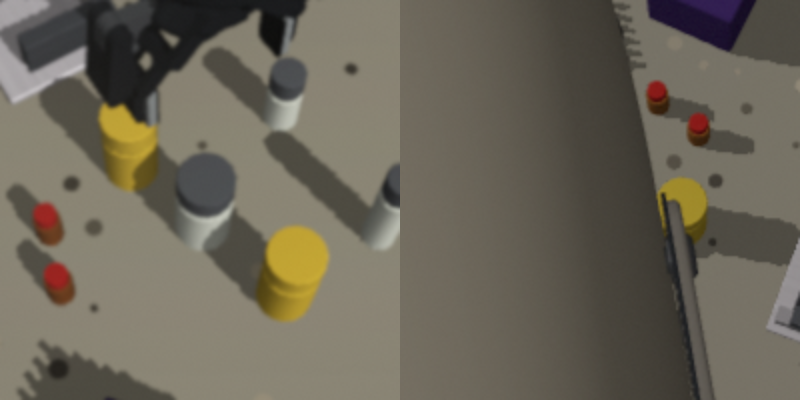

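The left half (scene) shows the fingers straddling the wide jar's lid at crop (206,180), from above, with the yellow jars on either side. The right half (top) is mostly hidden by the arm. I'll go down and grip.

{"api": "step_arm", "payload": {"moves": [[[2, 0, 40], [0, 0, 0], 85], [[2, 0, 80], [0, 0, 0], 85], [[2, 0, 110], [0, 0, 0], 85], [[2, 0, 135], [0, 0, 0], 85], [[2, 0, 155], [0, 0, 0], 85], [[2, 0, 159], [0, 0, 0], 85], [[2, 0, 159], [0, 0, 0], 85]]}}

```text
clock: 2.62
tcp_pos: [0.5757, 0.1951, 0.0403]
orientation: [-0.001, 0.81, 0.587, -0.002]
wrist_force: [-0.7, 0.6, 0.6]
finger_gap: 0.0851
grip_force: 0.0
```

{"api": "step_arm", "payload": {"moves": [[[0, 0, 0], [0, 0, 0], 55], [[0, 0, 0], [0, 0, 0], 50], [[0, 0, 0], [0, 0, 0], 42], [[0, 0, 0], [0, 0, 0], 38], [[0, 0, 0], [0, 0, 0], 38], [[0, 0, 0], [0, 0, 0], 38], [[0, 0, 0], [0, 0, 0], 38], [[0, 0, 0], [0, 0, 0], 38]], "grip_force": 30}}

```text
clock: 3.28
tcp_pos: [0.5782, 0.1972, 0.0432]
orientation: [0.001, 0.809, 0.588, 0.001]
wrist_force: [-1.8, -0.6, 6.8]
finger_gap: 0.0435
grip_force: 31.0
```

```bash
python3 go.py 577 197 40
```

```text
shift [-0.6 -1.1  3.1] turn [ 0.003 -0.001  0.001] at [578.2 197.2  43.2] F [-1.8 -0.6  6.8] t 3.2833 0.04347716936532465
```

{"api": "step_arm", "payload": {"moves": [[[0, 0, -8], [0, 0, 0], 38], [[0, 0, -28], [0, 0, 0], 38], [[0, 0, -55], [0, 0, 0], 38], [[0, 0, -80], [0, 0, 0], 38], [[0, 0, -100], [0, 0, 0], 38], [[0, 0, -108], [0, 0, 0], 38], [[0, 0, -110], [0, 0, 0], 38], [[0, 0, -110], [0, 0, 0], 38]]}}

```text
clock: 3.95
tcp_pos: [0.5772, 0.197, 0.1513]
orientation: [0.0, 0.809, 0.587, 0.0]
wrist_force: [-0.4, -0.1, -1.8]
finger_gap: 0.0436
grip_force: 31.2
```

```bash
python3 go.py 521 -69 150
```

```text
shift [-270.3   28.9    1.3] turn [ 0. -0.  0.] at [577.2 197.  151.3] F [-0.4 -0.1 -1.8] t 3.95 0.04358120657057089
```

{"api": "step_arm", "payload": {"moves": [[[-10, 1, 0], [0, 0, 0], 38], [[-35, 4, 0], [0, 0, 0], 38], [[-65, 7, 0], [0, 0, 0], 38], [[-97, 10, 0], [0, 0, 0], 38], [[-130, 14, 0], [0, 0, 0], 38], [[-163, 17, 0], [0, 0, 0], 38], [[-195, 21, 0], [0, 0, 0], 38], [[-225, 24, 0], [0, 0, 0], 38]]}}

```text
clock: 4.62
tcp_pos: [0.5282, -0.0264, 0.1494]
orientation: [-0.001, 0.809, 0.587, -0.001]
wrist_force: [1.1, -0.0, -2.3]
finger_gap: 0.0436
grip_force: 31.2
```

{"api": "step_arm", "payload": {"moves": [[[-22, 2, 0], [0, 0, 0], 38], [[-36, 4, 0], [0, 0, 0], 38], [[-43, 5, 0], [0, 0, 0], 38], [[-45, 5, 0], [0, 0, 0], 38], [[-45, 5, 0], [0, 0, 0], 38], [[-45, 5, 0], [0, 0, 0], 38]]}}

```text
clock: 5.12
tcp_pos: [0.5208, -0.0681, 0.1508]
orientation: [-0.001, 0.809, 0.588, -0.0]
wrist_force: [0.0, 0.1, -1.2]
finger_gap: 0.0437
grip_force: 31.2
```

```bash
python3 go.py 521 -69 60; python3 -c "
from h import *
a=grab('scene');b=grab('top')
cv2.imwrite('pics/place.png',np.hstack([cv2.resize(x[:,:,::-1],(400,400)) for x in (a[40:240,80:280],b[140:300,280:440])]))"
```

```text
shift [-0.8  0.6 90.8] turn [-0.001 -0.     0.001] at [520.8 -68.1 150.8] F [ 0.   0.1 -1.2] t 5.1167 0.043740489810461095
```

View pics/place.png

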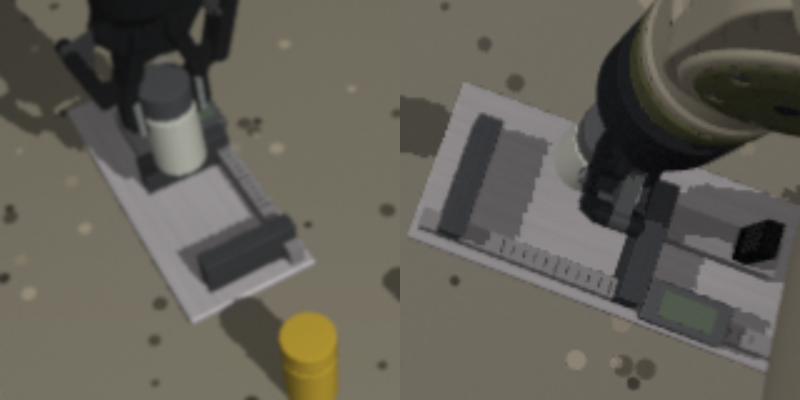

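{"api": "step_arm", "payload": {"moves": [[[-1, 1, 12], [0, 0, 0], 38], [[-1, 1, 32], [0, 0, 0], 38], [[-1, 1, 54], [0, 0, 0], 38], [[-1, 1, 74], [0, 0, 0], 38], [[-1, 1, 86], [0, 0, 0], 38], [[-1, 1, 90], [0, 0, 0], 38], [[-1, 1, 90], [0, 0, 0], 38]]}}

```text
clock: 5.8
tcp_pos: [0.521, -0.069, 0.0602]
orientation: [-0.001, 0.809, 0.588, -0.001]
wrist_force: [0.1, -0.7, -1.6]
finger_gap: 0.0435
grip_force: 31.2
```

```bash
python3 go.py 521 -69 50; python3 -c "
from h import *
a=grab('scene');b=grab('top')
cv2.imwrite('pics/place2.png',np.hstack([cv2.resize(x[:,:,::-1],(400,400),interpolation=cv2.INTER_CUBIC) for x in (a[60:200,100:240],b[160:300,280:420])]))"
```

```text
shift [ 0.1  0.  10.2] turn [-0.002  0.     0.001] at [521.  -69.   60.2] F [ 0.1 -0.7 -1.6] t 5.8 0.043463101218412806
```

View pics/place2.png

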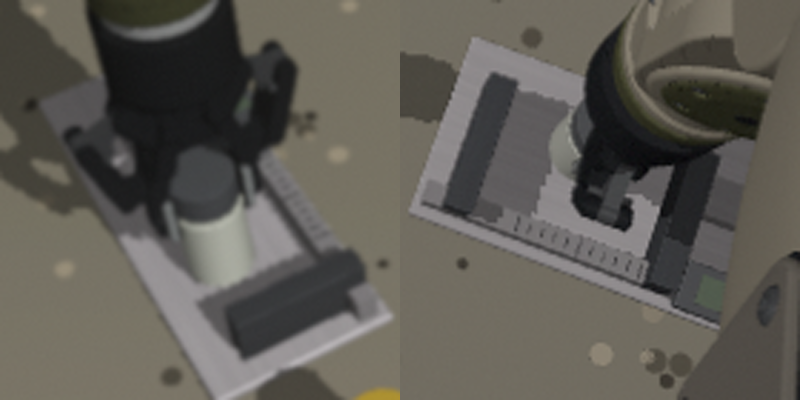

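The jar hangs a little above the plate, between the jaws and clear of the beam. In the scene crop its base is near (220,280). I'll lower the last centimetre slowly.

{"api": "step_arm", "payload": {"moves": [[[0, 0, 3], [0, 0, 0], 38], [[0, 0, 6], [0, 0, 0], 38], [[0, 0, 8], [0, 0, 0], 38], [[0, 0, 9], [0, 0, 0], 38], [[0, 0, 9], [0, 0, 0], 38], [[0, 0, 9], [0, 0, 0], 38]]}}

```text
clock: 6.4
tcp_pos: [0.5218, -0.0701, 0.0524]
orientation: [0.0, 0.809, 0.587, -0.0]
wrist_force: [0.3, -0.4, -2.5]
finger_gap: 0.0433
grip_force: 31.2
```

{"api": "step_arm", "payload": {"moves": [[[0, 0, 1], [0, 0, 0], 38], [[0, 0, 1], [0, 0, 0], 38], [[0, 0, 2], [0, 0, 0], 38], [[0, 0, 2], [0, 0, 0], 38]]}}

```text
clock: 6.73
tcp_pos: [0.5219, -0.0701, 0.0512]
orientation: [0.0, 0.809, 0.587, 0.0]
wrist_force: [-2.3, 0.6, 4.6]
finger_gap: 0.0433
grip_force: 31.5
```

Touching the plate now at +4.6 N. Releasing and going up.

{"api": "step_arm", "payload": {"moves": [[[0, 0, 0], [0, 0, 0], 46], [[0, 0, 0], [0, 0, 0], 52], [[0, 0, 0], [0, 0, 0], 65], [[0, 0, 0], [0, 0, 0], 80], [[0, 0, 0], [0, 0, 0], 80], [[0, 0, 0], [0, 0, 0], 80]]}}

```text
clock: 7.23
tcp_pos: [0.5218, -0.07, 0.0503]
orientation: [0.0, 0.809, 0.587, 0.0]
wrist_force: [-0.9, 0.0, 0.8]
finger_gap: 0.0799
grip_force: 0.0
```

{"api": "step_arm", "payload": {"moves": [[[0, 0, -10], [0, 0, 0], 80], [[0, 0, -40], [0, 0, 0], 80], [[0, 0, -80], [0, 0, 0], 80], [[0, 0, -110], [0, 0, 0], 80], [[0, 0, -120], [0, 0, 0], 80], [[0, 0, -120], [0, 0, 0], 80]]}}

```text
clock: 7.73
tcp_pos: [0.5241, -0.0707, 0.1744]
orientation: [0.003, 0.809, 0.587, 0.002]
wrist_force: [0.2, -0.0, -0.8]
finger_gap: 0.0799
grip_force: 0.0
```

```bash
cat >> meas.py <<'E'
np.savez('cal.npz',R=R,t=t)
E
python3 meas.py >/dev/null; python3 - <<'E'
import subprocess,numpy as np
c=np.load('cal.npz');R,t=c['R'],c['t']
for q in([-250,0],[-225,0],[-205,0],[-160,0]): print(q,(R@q+t).round(1))
w=R@[-240,0]+t
print(subprocess.run(['python3','go.py',str(w[0]),str(w[1]),'165'],capture_output=True,text=True).stdout)
E
```

```text
[-250, 0] [ 460.3 -255. ]
[-225, 0] [ 468.1 -231.2]
[-205, 0] [ 474.3 -212.2]
[-160, 0] [ 488.2 -169.4]
shift [-185.    -3.6    9.3] turn [ 0.007 -0.     0.   ] at [524.1 -70.7 174.4] F [ 0.2 -0.  -0.8] t 7.7333 0.07987367666785371
```

{"api": "step_arm", "payload": {"moves": [[[-30, -1, 0], [0.007, 0, 0], 40], [[-65, -2, 0], [0.007, 0, 0], 0], [[-105, -3, 0], [0.007, 0, 0], 0], [[-140, -4, 0], [0.007, 0, 0], 0], [[-165, -4, 0], [0.007, 0, 0], 0], [[-175, -4, 0], [0.007, 0, 0], 0], [[-175, -4, 0], [0.007, 0, 0], 0], [[-175, -4, 0], [0.007, 0, 0], 0]]}}

```text
clock: 8.4
tcp_pos: [0.4632, -0.2346, 0.1692]
orientation: [-0.004, 0.81, 0.587, -0.002]
wrist_force: [0.6, 0.1, 0.4]
finger_gap: 0.0001
grip_force: 0.0
```

```bash
python3 go.py 466.5 -236 55; python3 -c "
from h import *
a=grab('scene');b=grab('top')
cv2.imwrite('pics/tab.png',np.hstack([cv2.resize(x[:,:,::-1],(400,400),interpolation=cv2.INTER_CUBIC) for x in (a[50:210,90:250],b[150:310,300:460])]))"
```

```text
shift [ -0.4   4.6 114.2] turn [-0.009 -0.001 -0.001] at [ 463.2 -234.6  169.2] F [0.6 0.1 0.4] t 8.4 0.00012810364731271395
```

View pics/tab.png

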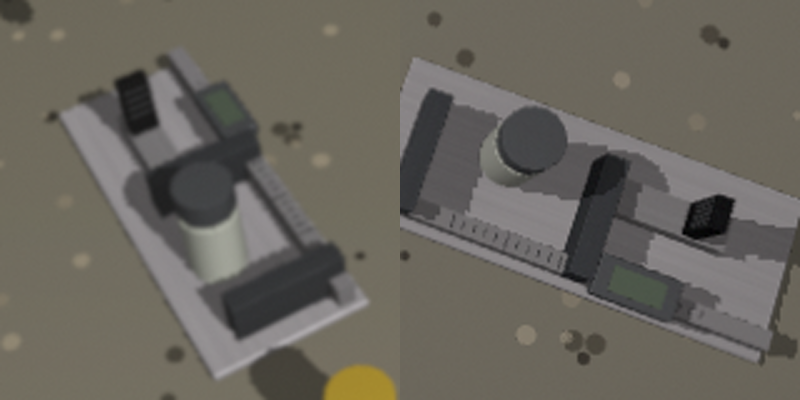

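```bash
python3 - <<'E'
from h import *
c=np.load('cal.npz');R,t=c['R'],c['t'];inv=lambda P:((P[:,:2]*1000-t)@R).round(1).tolist()
for n in('top','scene'): print(n,proj(n,[.463,-.235,.169]).round())
print(inv(onz('top',[[352.8,205.2]],.093)),inv(onz('scene',[[171.2,124.8]],.093)))
q=lambda x,y:[300+(x-400)/2.5,150+y/2.5]
print('fixed',inv(onz('top',[q(437,88),q(453,93)],.045)),'slid',inv(onz('top',[q(603,152),q(630,158),q(592,281),q(564,274)],.045)))
print('tab',inv(onz('top',[q(706,198),q(735,195),q(725,235),q(684,232)],.085)))
for x in(-179,-191): print([proj('top',np.r_[(R@[x,y]+t)/1000,.085]).round(1).tolist() for y in(-12,12)])
print(telemetry.get_state()['joint_pos'])
E
```

```text
top [[478. 240.]]
scene [[124.  34.]]
[[-53.6, -0.5]] [[-50.5, 0.8]]
fixed [[13.0, -23.1], [1.2, -23.6]] slid [[-111.5, -20.4], [-130.6, -22.9], [-130.6, 68.2], [-111.0, 70.4]]
tab [[-175.8, -4.5], [-193.5, -13.2], [-194.4, 14.7], [-168.3, 22.3]]
[[[425.5, 225.6]], [[421.5, 239.2]]]
[[[432.4, 228.1]], [[428.5, 241.7]]]
[-0.62053733  0.24011658 -0.20562818  1.1330654  -0.00165545  1.26397928]
```

Both views place the standing jar at caliper (-52±2, 0), upright and midway between the jaws at 0 and -111. The gripper is just outside both crops. The tab's rear face is at about x = -192. Going down behind it.

{"api": "step_arm", "payload": {"moves": [[[0, 4, 35], [-0.009, 0, 0], 0], [[0, 4, 70], [-0.009, 0, 0], 0], [[0, 4, 98], [-0.009, 0, 0], 0], [[0, 4, 112], [-0.009, 0, 0], 0], [[0, 4, 114], [-0.009, 0, 0], 0], [[0, 4, 114], [-0.009, 0, 0], 0]]}}

```text
clock: 9.0
tcp_pos: [0.4665, -0.2344, 0.0555]
orientation: [-0.0, 0.809, 0.588, 0.0]
wrist_force: [0.8, -0.5, 1.1]
finger_gap: 0.0002
grip_force: 0.0
```

{"api": "step_arm", "payload": {"moves": [[[4, 0, 0], [0, 0, 0], 0], [[9, 0, 0], [0, 0, 0], 0], [[13, 0, 0], [0, 0, 0], 0], [[17, 0, 0], [0, 0, 0], 0], [[17, 0, 0], [0, 0, 0], 0]]}}

```text
clock: 9.42
tcp_pos: [0.4727, -0.2194, 0.0571]
orientation: [0.001, 0.809, 0.588, 0.001]
wrist_force: [-0.7, 0.1, 0.2]
finger_gap: -0.0001
grip_force: 0.0
```

```bash
python3 go.py 474.3 -212.2 55
```

```text
shift [ 7.3 -0.7  2.1] turn [0.003 0.    0.001] at [ 472.7 -219.4   57.1] F [-0.7  0.1  0.2] t 9.4167 -5.1167656072195086e-05
```

{"api": "step_arm", "payload": {"moves": [[[4, 0, 0], [0, 0, 0], 0], [[8, 0, 0], [0, 0, 0], 0], [[12, 0, 0], [0, 0, 0], 0], [[16, 0, 0], [0, 0, 0], 0], [[20, 0, 0], [0, 0, 0], 0], [[24, 0, 0], [0, 0, 0], 0], [[27, 0, 0], [0, 0, 0], 0], [[30, 0, 0], [0, 0, 0], 0]]}}

```text
clock: 10.08
tcp_pos: [0.4817, -0.1914, 0.0564]
orientation: [0.001, 0.809, 0.587, 0.001]
wrist_force: [-0.0, -1.9, 1.8]
finger_gap: -0.0001
grip_force: 1.1
```

{"api": "step_arm", "payload": {"moves": [[[3, 0, 0], [0, 0, 0], 0], [[5, 0, 0], [0, 0, 0], 0], [[7, 0, 0], [0, 0, 0], 0], [[9, 0, 0], [0, 0, 0], 0], [[11, 0, 0], [0, 0, 0], 0], [[13, 0, 0], [0, 0, 0], 0], [[15, 0, 0], [0, 0, 0], 0], [[17, 0, 0], [0, 0, 0], 0]]}}

```text
clock: 10.75
tcp_pos: [0.4867, -0.1753, 0.0563]
orientation: [0.001, 0.809, 0.587, 0.0]
wrist_force: [-0.3, -2.1, 1.9]
finger_gap: 0.0002
grip_force: 1.6
```

{"api": "step_arm", "payload": {"moves": [[[2, 0, 0], [0, 0, 0], 0], [[4, 0, 0], [0, 0, 0], 0], [[6, 0, 0], [0, 0, 0], 0], [[8, 0, 0], [0, 0, 0], 0], [[10, 0, 0], [0, 0, 0], 0], [[12, 0, 0], [0, 0, 0], 0], [[12, 0, 0], [0, 0, 0], 0]]}}

```text
clock: 11.33
tcp_pos: [0.4905, -0.1636, 0.0563]
orientation: [0.001, 0.809, 0.588, 0.001]
wrist_force: [1.5, -3.4, -1.4]
finger_gap: 0.0002
grip_force: 1.5
```

```bash
cat > chk.py <<'E'
from h import *
import sys
c=np.load('cal.npz');R,t=c['R'],c['t'];s=telemetry.get_state()
print('tcp cal',((s['tcp_pos'][:2]*1000-t)@R).round(1),'F cal',(s['wrist_force'][:2]@R).round(2),s['wrist_force'].round(1),s['clock'])
if len(sys.argv)>1:
    a=grab('scene');b=grab('top')
    cv2.imwrite('pics/'+sys.argv[1],np.hstack([cv2.resize(x[:,:,::-1],(400,400),interpolation=cv2.INTER_CUBIC) for x in (a[50:210,90:250],b[150:310,290:450])]))
E
python3 chk.py push.png
```

```text
tcp cal [-153.8   -0.4] F cal [-2.71 -2.49] [ 1.5 -3.4 -1.4] 11.3333
```

View pics/push.png

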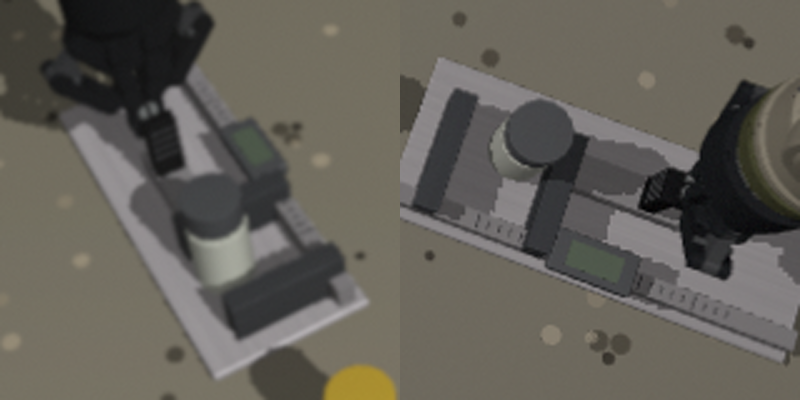

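The jar is upright with the sliding jaw against it. The top crop shows its lid at (540,133), about 18 mm of closing left. Continuing slowly and watching the force.

{"api": "step_arm", "payload": {"moves": [[[2, 0, 0], [0, 0, 0], 0], [[4, 0, 0], [0, 0, 0], 0], [[6, 0, 0], [0, 0, 0], 0], [[8, 0, 0], [0, 0, 0], 0], [[10, 0, 0], [0, 0, 0], 0], [[12, 0, 0], [0, 0, 0], 0], [[14, 0, 0], [0, 0, 0], 0], [[14, 0, 0], [0, 0, 0], 0]]}}

```text
clock: 12.1
tcp_pos: [0.4948, -0.1502, 0.0563]
orientation: [0.001, 0.809, 0.588, 0.001]
wrist_force: [1.7, -3.5, -0.1]
finger_gap: -0.0001
grip_force: 1.5
```

{"api": "step_arm", "payload": {"moves": [[[1, 0, 0], [0, 0, 0], 0], [[2, 0, 0], [0, 0, 0], 0], [[3, 0, 0], [0, 0, 0], 0], [[4, 0, 0], [0, 0, 0], 0], [[4, 0, 0], [0, 0, 0], 0]]}}

```text
clock: 12.52
tcp_pos: [0.496, -0.1467, 0.0563]
orientation: [0.001, 0.809, 0.588, 0.001]
wrist_force: [1.3, -3.3, -0.5]
finger_gap: -0.0001
grip_force: 1.5
```

```bash
python3 chk.py
```

```text
tcp cal [-136.    -0.3] F cal [-2.69 -2.24] [ 1.3 -3.3 -0.5] 12.5167
```

{"api": "step_arm", "payload": {"moves": [[[1, 0, 0], [0, 0, 0], 0], [[2, 0, 0], [0, 0, 0], 0], [[3, 0, 0], [0, 0, 0], 0], [[3, 0, 0], [0, 0, 0], 0]]}}

```text
clock: 12.85
tcp_pos: [0.4969, -0.1438, 0.0563]
orientation: [0.001, 0.809, 0.587, 0.001]
wrist_force: [1.1, -3.8, 0.7]
finger_gap: 0.0
grip_force: 1.6
```

```bash
python3 chk.py
```

```text
tcp cal [-133.    -0.4] F cal [-3.3  -2.25] [ 1.1 -3.8  0.7] 12.85
```

{"api": "step_arm", "payload": {"moves": [[[1, 0, 0], [0, 0, 0], 0], [[2, 0, 0], [0, 0, 0], 0], [[3, 0, 0], [0, 0, 0], 0], [[3, 0, 0], [0, 0, 0], 0]]}}

```text
clock: 13.18
tcp_pos: [0.4978, -0.1412, 0.0563]
orientation: [0.001, 0.809, 0.587, 0.0]
wrist_force: [0.5, -5.2, -0.2]
finger_gap: -0.0001
grip_force: 2.2
```

```bash
python3 chk.py
```

```text
tcp cal [-130.2   -0.4] F cal [-4.74 -2.11] [ 0.5 -5.2 -0.2] 13.1833
```

{"api": "step_arm", "payload": {"moves": [[[1, 0, 0], [0, 0, 0], 0], [[2, 0, 0], [0, 0, 0], 0], [[3, 0, 0], [0, 0, 0], 0], [[3, 0, 0], [0, 0, 0], 0], [[3, 0, 0], [0, 0, 0], 0]]}}

```text
clock: 13.6
tcp_pos: [0.4987, -0.1388, 0.0563]
orientation: [0.001, 0.809, 0.587, 0.0]
wrist_force: [0.5, -5.8, 0.3]
finger_gap: -0.0001
grip_force: 2.8
```

```bash
python3 chk.py push2.png
```

```text
tcp cal [-127.7   -0.4] F cal [-5.32 -2.28] [ 0.5 -5.8  0.3] 13.6
```

View pics/push2.png

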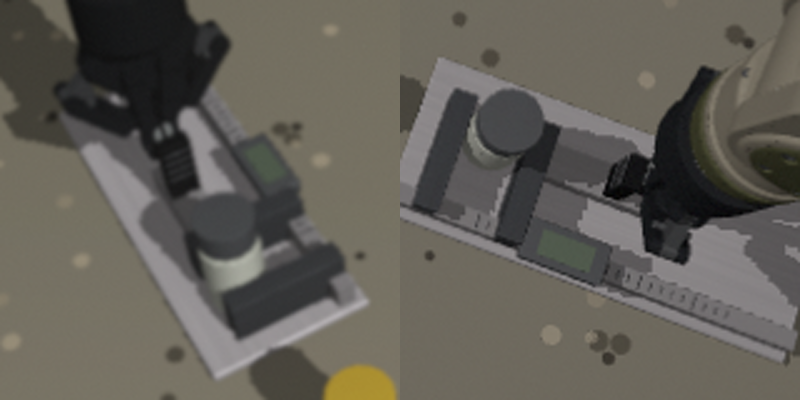

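The jar is upright and bears on both jaws, lid at top crop (508,125). At 5.3 N the tab has given about 6–7 mm. Backing off.

{"api": "step_arm", "payload": {"moves": [[[-2, 0, 0], [0, 0, 0], 0], [[-5, 0, 0], [0, 0, 0], 0], [[-8, 0, 0], [0, 0, 0], 0], [[-12, 0, 0], [0, 0, 0], 0], [[-18, 0, 0], [0, 0, 0], 0], [[-28, 0, 0], [0, 0, 0], 0], [[-35, 0, 0], [0, 0, 0], 0], [[-35, 0, 0], [0, 0, 0], 0]]}}

```text
clock: 14.37
tcp_pos: [0.4873, -0.1727, 0.0561]
orientation: [0.001, 0.81, 0.587, 0.0]
wrist_force: [0.9, 0.3, 0.3]
finger_gap: -0.0001
grip_force: 0.0
```

{"api": "step_arm", "payload": {"moves": [[[0, 0, -20], [0, 0, 0], 0], [[0, 0, -55], [0, 0, 0], 0], [[0, 0, -90], [0, 0, 0], 0], [[-30, 0, -120], [0, 0, 0], 0], [[-65, 0, -130], [0, 0, 0], 0], [[-90, 0, -130], [0, 0, 0], 0], [[-100, 0, -130], [0, 0, 0], 0], [[-100, 0, -130], [0, 0, 0], 0]]}}

```text
clock: 15.03
tcp_pos: [0.456, -0.2684, 0.1862]
orientation: [0.001, 0.81, 0.586, 0.001]
wrist_force: [-0.0, 0.6, -0.2]
finger_gap: 0.0
grip_force: 0.0
```

```bash
python3 chk.py fin.png
```

```text
tcp cal [-264.1   -0. ] F cal [0.59 0.23] [-0.   0.6 -0.2] 15.0333
```

View pics/fin.png

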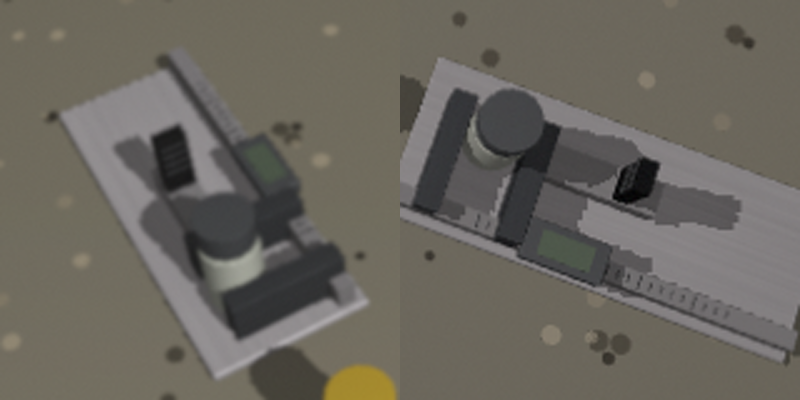

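The hand is clear, the tab has sprung back to (637,180) in the top crop, and the jar stands upright between the closed jaws. Handing in.

```bash
python3 -c "
from h import *
print(env.hand_in())"
```

```text
the job is handed in; nothing more can be done
None
```

The job is handed in: the 44 mm jar stands upright between the closed caliper jaws, the tab gave about 6–7 mm (from the 5.3 N push force) and sprang back, the hand is clear, and it took about 15 s of the 51 s allowed.

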